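# Latch the sprung shutter of the dog's treat box open and load the bone biscuit

## Robot

A 6-joint arm with a two-finger parallel gripper is mounted at the origin on the work surface. World frame = base frame: x ahead of the robot, y to its left, z up, the work surface at z = 0. Lengths are in m, angles in rad, forces in N, time in s.
With the tool pointing down it reaches from about 0.35 to 0.975 m from the base axis. Payload 4.9 kg.
Tool frame: the origin (TCP) lies midway between the tips of the shut fingers; the grasp point (between the pads) lies 19 mm behind it; z points along the fingers, y is the line along which they close (so a half turn about z gives the same grasp; the last joint's range is limited). The gripper opens to 85 mm and grips with 20 to 120 N. Pads are 22 mm wide; open, the fingers measure 114 mm over their backs; the gripper's body (76 mm by 85 mm) begins 54 mm behind the grasp point. The pads swing forward as they close: fully open they stand 13 mm farther back than shut.
Start: joints at [1.051, 0.053, 1.613, -0, 1.476, -0.119], TCP at [0.244, 0.575, 0.231] pointing down, gripper open.
Joint ranges: [-3.01, 3.01], [-1.01, 2.22], [0.06, 2.58], [-1.02, 4.17], [0.09, 2.62], [-3.14, 3.14]. Speed limits (rad/s): [2.57, 2.57, 3.14, 3.14, 3.14, 3.14].

## Interface

Orientations are given as a unit quaternion [w, x, y, z].
In Python, from plant import state, grab_frame, camera_info, job_done, spot_in, masks_of, pinpoint gives the robot as it stands.
- The arm moves only by the shell command python3 -m handwheel 'ROWS' [OPENING]. ROWS is JSON, a list that holds one entry, the list of rows, each a list of 6 numbers: the shift along the world's x, y, z in m, then the turn, a rotation vector about the world's x, y, z in degrees. In form: [[[tx, ty, tz, ax, ay, az], ...]]. A call has 1 to 20 rows; each row shifts and turns the commanded pose from where the row before left it; what a row does not reach is not made up. A row lasts 1/12 s, in which the tool goes at most 41.7 mm and 7.16 degrees, less where a joint would pass 70% of its speed; a pose out of reach is approached as far as the arm can. A call is refused whole if a number of a shift passes 0.0417 or a number of a turn 7.16, either way. A call with a gripper value outside its range is refused whole. OPENING is the opening, from 0 (shut) to 1 (fully open), set as the call begins (- or left out, the last holds). The fingers move at their own pace and stop on an object; the grip force is fixed at half the most. Time passes only in rows, so rows that do not move let the fingers close. It gives the time, the measured TCP pose, the force, the opening and the grip force at its end, in the units of the state.
- state(): the state, without advancing time (a new reading comes with each control period).
- grab_frame(name): name is "scene" or "top" or "wrist"; returns (picture, depth): 420x560x3 uint8, blue, green, red; 420x560 float32, m along the optical axis (not along the pixel's ray), 0 where there is no reading.
- camera_info(name): a dict with "fx", "fy", "cx", "cy" (pixels), "T" (4x4, takes a point from camera to world coordinates). Camera axes: x right, y up, looking along -z (the intrinsics and any distortion apply to the point x, -y, -z); pixel columns grow to the right and rows downward; lengths in m; the calibration is good to about 2 mm. A picture is of the moment at which its call begins: read the wrist's pose just before it. camera_info takes no time and is no camera call; for the wrist camera it gives the pose at the moment of the call.
- job_done(): hands the job in; it is judged then, once.
Trained networks look in the newest picture that a camera, given by its name, has taken for a name from the list of things; names that differ only in an ending like _2 or _b are one class to them, and where a whole thing is asked for, a point or a joint stands for the part that bears it (a point fixed in the world has none). Each returns a list of dicts, best first, with "conf" (0 to 1); they miss things now and then, are a little off and sometimes report something else, mostly with a low value. They report only what shows in the picture. A call takes as long as a camera call. They do not tell look-alikes from the thing itself.
- spot_in(camera, thing): "box" ([left, top, width, height] in pixels, round what is visible of it).
- masks_of(camera, thing): "region" (420x560 bool, what is visible of it) and "box" ([left, top, width, height] in pixels, round what is visible of it).
- pinpoint(camera, thing): "position" ([column, row] in pixels: a listed point, or the origin of a listed thing).
The state is a dict: "time": time; "joint_pos": joint angles; "joint_vel": joint speeds; "joint_efforts": joint torques, N m; "tool_pos": TCP position; "tool_rot": TCP orientation; "contact_force": force on the tool from outside, world axes, zero at the start; "ft_torque": the same for the moment, N m; "gripper_width": opening from 0.0 (shut) to 1.0 (fully open); "grasp_force": force on a finger pad.
Only numpy, scipy, OpenCV 4.12 (cv2) and the standard library are available. Lean on these libraries where they do the work, as an engineer would, in place of code of your own. Each camera call takes 0.05 s, during which the arm holds its last target. There are 200 camera calls.

## Task

Get the dog's treat box ready: draw its sprung shutter open by the knob and hook the knob into the holding notch at the side of the slot, so that the shutter stays open by itself when you let go. Then take the bone-shaped biscuit from the wooden board and lay it flat in the opened tray, and let it go there.

Things in the scene. Friction and masses are not known exactly. Their poses are not given: they have to be found in the camera images.
- knob_grip (a point): Knob of the treat box's shutter: upright black cylinder, diameter 24 mm, z 76 to 112 over the table, on a thin post in the slot of a flat aluminium cover (top at z = 71). Point on its axis at z = 98; it moves with the knob, never turns; its x runs along the box from cover to tray, y to the left of x. It starts at x = +100, y = -38 in the notch's axes; a spring (2.5 N shut, 7 N open) pulls it to +x.
- notch (a point): Where the knob's point rests in the holding notch; axes as the knob's. Path: draw the knob straight along -x to about x = -17 (must pass -8; end stop -22), then sideways along +y (about 1 N) past a lip to y = 0 (stop at +8), all at one height. Let go there: the spring draws it up to 20 mm to +x into the notch, to x = 0. It is held if y is above -9; let go elsewhere, it snaps back.
- tray (a point): Middle of the tray's floor, 30 mm over the table, in the treat box (wood, 297 x 160 mm, fixed); axes as the knob's, 181 mm along +x and 38 mm along -y from the notch. The grey shutter (top at z = 59 over the table) covers it until drawn back; then it is open 98 mm along x, 140 mm along y, walls 23 mm high. Fingers opening along x have room down in it when opened to 60 mm or less.
- bone: Bone-shaped dog biscuit, 80 mm long along its own x: a straight shank 20 mm wide and 36 mm long between two pairs of round lobes (42 mm wide), 18 mm thick, about 40 g. Origin: centre of its underside, z up. It lies flat on a fixed dark wooden board (240 x 180 mm, 15 mm thick) with a round and a plain bar biscuit of the same dough, which are not wanted. Fits the tray best lying across it (along y).
Things that resemble listed ones, but are neither listed nor needed, are in the scene too. What is shaped like the bone but blue or purple is not meant.

How it is judged:
By the outcome, as a careful person would: the job done as asked, in the order asked, and still so for the second after the job is handed in, with the robot touching nothing.
It also fails if it takes over 53 s, if anything falls off the work surface, if the arm or the gripper's body presses on something with over 40 N, if the wrist force passes 120 N, or if a joint passes its speed limit or range.

## Working session

There is one attempt and no reset: what is moved stays moved. The work goes in short steps, Python scripts to look and compute and a shell command to move; the robot and the scene stay as the last step left them, time stands still between calls to the robot, and variables do not carry over. Pictures are saved under pics/ and viewed, at most 10 in all, crops included, and the job is handed in when it is done.

```bash
mkdir -p pics
cat > h.py <<'E'
import numpy as np,cv2
from plant import *
def ray(ci,p):
    T=np.array(ci["T"]);d=np.array([(p[0]-ci["cx"])/ci["fx"],-(p[1]-ci["cy"])/ci["fy"],-1.])
    return T[:3,3],T[:3,:3]@d
def at_z(ci,p,z):
    o,d=ray(ci,p);return o+d*(z-o[2])/d[2]
def at_d(ci,p,dep):
    o,d=ray(ci,p);return o+d*dep
E
python3 - <<'E'
from h import *
np.set_printoptions(precision=4,suppress=True)
for c in ["top","scene"]:
    im,d=grab_frame(c);cv2.imwrite(f"pics/{c}1.png",im);ci=camera_info(c);print(c,{k:v for k,v in ci.items() if k!="T"},np.array(ci["T"])[:3,3])
    for n,z in [("knob_grip",.098),("notch",.098),("tray",.03),("bone",.015)]:
        for r in pinpoint(c,n)[:3]: print(n,r["conf"],np.array(r["position"]),at_z(ci,r["position"],z))
    if c=="top":
        for n in ["knob_grip","tray","bone"]:
            for r in masks_of(c,n)[:5]: print("mask",n,r["conf"],r["box"])
print(state()["time"])
E
```

```text
top {'fx': 456.2512911551171, 'fy': 456.2512911551171, 'cx': 274.0184372638974, 'cy': 207.59831298684819} [0.3831 0.0622 1.0085]
knob_grip 0.71 [409.5 163.2] [ 0.579  -0.2062  0.098 ]
notch 0.91 [403.1 217.4] [ 0.4683 -0.1924  0.098 ]
tray 0.9 [386.1 135.1] [ 0.6552 -0.1755  0.03  ]
bone 0.91 [153.7 270.5] [0.3488 0.3234 0.015 ]
bone 0.81 [222.7 280.7] [0.3305 0.1736 0.015 ]
bone 0.74 [191.7 219.8] [0.4604 0.2459 0.015 ]
mask tray 0.7 [343.1, 101.6, 115.8, 151.7]
mask bone 0.94 [122.6, 168.0, 30.9, 34.4]
mask bone 0.91 [132.0, 256.3, 42.2, 29.2]
mask bone 0.59 [183.4, 199.7, 19.9, 35.0]
mask bone 0.57 [209.9, 258.5, 26.9, 40.2]
scene {'fx': 544.0568152635233, 'fy': 544.0568152635233, 'cx': 283.171474071229, 'cy': 206.7631955673928} [ 1.0781 -0.1106  1.0166]
notch 0.59 [156.7 218.8] [ 0.4717 -0.1932  0.098 ]
tray 0.63 [183.7 309.9] [ 0.6448 -0.1795  0.03  ]
bone 0.83 [358.2 194.6] [0.4716 0.2402 0.015 ]
bone 0.81 [420.7 208.1] [0.5413 0.3605 0.015 ]
bone 0.69 [376.1 149. ] [0.3603 0.325  0.015 ]
0.65
```

View pics/top1.png

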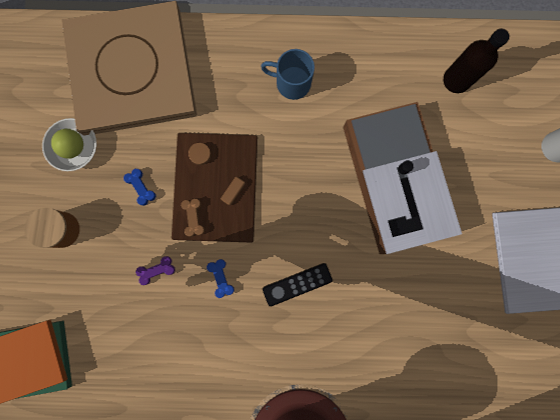

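View pics/scene1.png

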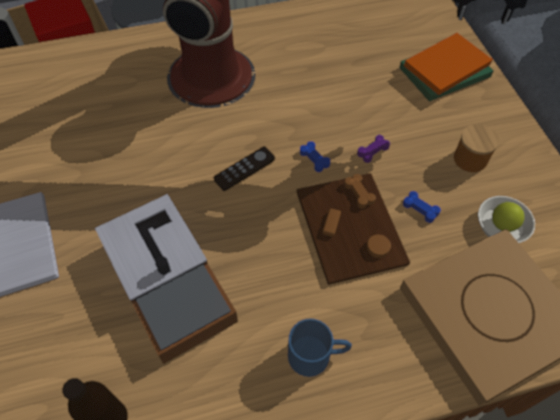

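Candidates for the bone in the top view: blue at (139,187), blue at (220,279), purple at (155,270) and tan at (192,218). The tan one lies on the dark board and has the dough colour, so it is the one meant. The box is at about (400,180), with the knob at (406,167) and the notch at its lower left end, (393,225). Next I refine the poses with depth and crop the bone to confirm it.

Run:
```python
from h import *
np.set_printoptions(precision=4,suppress=True)
im,d=grab_frame("top");ci=camera_info("top")
v,u=np.mgrid[0:420,0:560]
T=np.array(ci["T"]);P=np.stack([(u-ci["cx"])/ci["fx"]*d,-(v-ci["cy"])/ci["fy"]*d,-d],-1)@T[:3,:3].T+T[:3,3]
def rect(m,name):
    m=cv2.morphologyEx(m.astype(np.uint8),cv2.MORPH_OPEN,np.ones((2,2)))
    n,l,s,c=cv2.connectedComponentsWithStats(m);k=1+np.argmax(s[1:,4]);q=P[l==k]
    print(name,s[k],cv2.minAreaRect((q[:,:2]*1000).astype(np.float32)),q.mean(0))
roi=(u>335)&(u<470)&(v>95)&(v<260);z=P[...,2]
rect(roi&(z>.064)&(z<.08),"cover");rect(roi&(z>.035),"box");rect(roi&(z>.102)&(z<.125),"knobtop");rect(roi&(z>.05)&(z<.063),"shutter")
b=(u>172)&(u<212)&(v>192)&(v<242);rect(b&(z>.025)&(z<.045),"bone")
print("board z",np.median(z[145:150,225:245]))
cv2.imwrite("pics/bone.png",cv2.resize(im[190:245,165:265],None,fx=6,fy=6,interpolation=cv2.INTER_CUBIC))
```

```text
cover [ 364  152   99  103 5653] ((476.6716613769531, -127.34274291992188), (192.01483154296875, 416.50994873046875), 16.405752182006836) [ 0.5022 -0.2215  0.0733]
box [  347   103   116   152 11015] ((535.578857421875, -110.34597778320312), (313.0694274902344, 416.1584167480469), 16.108814239501953) [ 0.5519 -0.2019  0.0681]
knobtop [403 161  12  12 117] ((488.02178955078125, -77.18911743164062), (22.692466735839844, 348.22381591796875), 33.254756927490234) [ 0.5684 -0.1996  0.1136]
shutter [ 348  103   86   69 3826] ((579.1526489257812, -82.74844360351562), (156.33511352539062, 461.9524230957031), 34.83440017700195) [ 0.6432 -0.1772  0.0622]
bone [183 200  22  37 500] ((463.6874694824219, 239.55108642578125), (76.54801177978516, 39.010440826416016), 8.879203796386719) [0.4632 0.2392 0.0312]
board z 0.014941535229271441
```

View pics/bone.png

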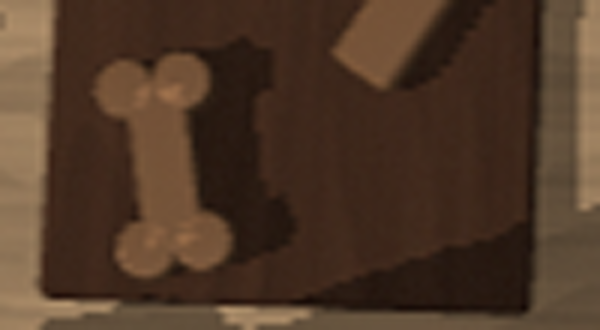

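The crop shows the tan bone lying flat, its lobes at (150,80) and (175,245) in the crop, with a clear shank between them. That is the right one. The box yaw is about 16.2°, which also agrees with the knob and tray positions.

Run:
```python
from h import *
from scipy.spatial.transform import Rotation as R
np.set_printoptions(precision=4,suppress=True)
s=state();w,x,y,z=s["tool_rot"];M=R.from_quat([x,y,z,w]).as_matrix();print(M,np.degrees(np.arctan2(M[1,1],M[0,1])),s["contact_force"],s["tool_pos"],s["time"])
T=np.array(camera_info("wrist")["T"]);print(M.T@(T[:3,3]-s["tool_pos"]),M.T@T[:3,:3])
```

```text
[[-0.9208  0.3901  0.    ]
 [ 0.3901  0.9208  0.    ]
 [-0.      0.     -1.    ]] 67.03973154324116 [-1.3649  1.0139 -0.7496] [0.2438 0.5755 0.2313] 0.7
[ 0.0709  0.0009 -0.1413] [[ 0.0001  0.9606  0.2778]
 [ 1.     -0.0001  0.0003]
 [ 0.0003  0.2778 -0.9606]]
```

```bash
python3 -m handwheel '[[[0.0135,-0.0323,0,0,0,-2.12],[0.0135,-0.0323,0,0,0,-2.12],[0.0135,-0.0323,0,0,0,-2.12],[0.0135,-0.0323,0,0,0,-2.12],[0.0135,-0.0323,0,0,0,-2.12],[0.0135,-0.0323,0,0,0,-2.12],[0.0135,-0.0323,0,0,0,-2.12],[0.0135,-0.0323,0,0,0,-2.12],[0.0135,-0.0323,0,0,0,-2.12],[0.0135,-0.0323,0,0,0,-2.12],[0.0135,-0.0323,0,0,0,-2.12],[0.0135,-0.0323,0,0,0,-2.12]]]' 1 && python3 -m handwheel '[[[0.0135,-0.0323,0,0,0,-2.12],[0.0135,-0.0323,0,0,0,-2.12],[0.0135,-0.0323,0,0,0,-2.12],[0.0135,-0.0323,0,0,0,-2.12],[0.0135,-0.0323,0,0,0,-2.12],[0.0135,-0.0323,0,0,0,-2.12],[0.0135,-0.0323,0,0,0,-2.12],[0.0135,-0.0323,0,0,0,-2.12],[0.0135,-0.0323,0,0,0,-2.12],[0.0135,-0.0323,0,0,0,-2.12],[0.0135,-0.0323,0,0,0,-2.12],[0.0135,-0.0323,0,0,0,-2.12],[0,0,0,0,0,0],[0,0,0,0,0,0]]]'
cat >> h.py <<'E'
from scipy.spatial.transform import Rotation as R
np.set_printoptions(precision=4,suppress=True)
def tool():
    s=state();w,x,y,z=s["tool_rot"];M=R.from_quat([x,y,z,w]).as_matrix()
    print("t",s["time"],"tcp",np.array(s["tool_pos"]),"yaw",np.degrees(np.arctan2(M[1,1],M[0,1])),"F",np.array(s["contact_force"]),"w",s["gripper_width"],"gf",s["grasp_force"],"z",M[:,2]);return s,M
def cloud(c):
    ci=camera_info(c);im,d=grab_frame(c);v,u=np.mgrid[0:420,0:560]
    T=np.array(ci["T"]);P=np.stack([(u-ci["cx"])/ci["fx"]*d,-(v-ci["cy"])/ci["fy"]*d,-d],-1)@T[:3,:3].T+T[:3,3];P[d<=0]=-9
    return im,P,ci
def rect(P,m,name):
    m=cv2.morphologyEx(m.astype(np.uint8),cv2.MORPH_OPEN,np.ones((3,3)))
    n,l,s,c=cv2.connectedComponentsWithStats(m);k=1+np.argmax(s[1:,4]);q=P[l==k]
    print(name,s[k],cv2.minAreaRect((q[:,:2]*1000).astype(np.float32)),q.mean(0))
E
python3 - <<'E'
from h import *
tool();im,P,ci=cloud("wrist");cv2.imwrite("pics/w1.png",im)
z=P[...,2];r=np.hypot(P[...,0]-.568,P[...,1]+.2)<.04
rect(P,r&(z>.105)&(z<.125),"knob")
for n,h in [("knob_grip",.098),("notch",.098),("tray",.03)]:
    for q in pinpoint("wrist",n)[:2]: print(n,q["conf"],q["position"],at_z(ci,q["position"],h))
E
```

```text
time: 1.7
tool_pos: [0.4062, 0.1863, 0.2317]
tool_rot: [0.0, 0.411, 0.912, 0.0]
contact_force: [1.0, -0.1, -0.0]
gripper_width: 1.002
grasp_force: 0.0
time: 2.87
tool_pos: [0.5679, -0.2011, 0.2308]
tool_rot: [-0.001, 0.602, 0.799, 0.0]
contact_force: [-1.1, -0.3, 0.1]
gripper_width: 0.998
grasp_force: 0.0
t 2.8667 tcp [ 0.5679 -0.2011  0.2308] yaw 16.033561156565163 F [-1.1183 -0.2748  0.0615] w 0.9983032891536746 gf 0.0 z [-0.0009  0.0007 -1.    ]
knob [270 183  28  29 635] ((571.8363037109375, -197.38778686523438), (22.22840690612793, 23.136560440063477), 16.769672393798828) [ 0.5716 -0.1967  0.1103]
knob_grip 0.62 [283.2, 195.4] [ 0.572  -0.1985  0.098 ]
notch 0.72 [165.5, 149.0] [ 0.4687 -0.1875  0.098 ]
tray 0.73 [359.1, 178.5] [ 0.649  -0.1755  0.03  ]
```

View pics/w1.png

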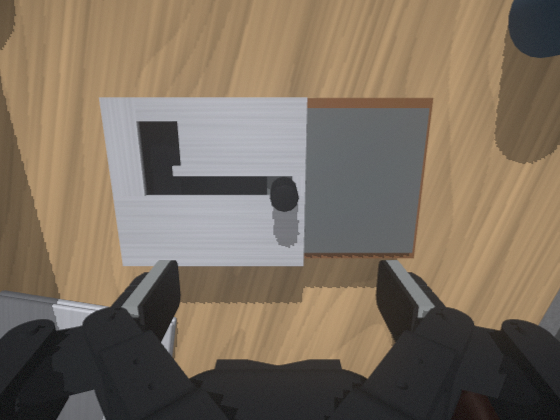

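The wrist view shows the knob at (284,194), the slot running straight left to (145,185), and the notch pocket above it near (160,140). The slot is parallel to the finger line. I go down and grip.

```bash
python3 -m handwheel '[[[0.0036,0.0039,-0.03,0,0,0.1],[0,0,-0.035,0,0,0],[0,0,-0.035,0,0,0],[0,0,-0.03,0,0,0],[0,0,-0.02,0,0,0],[0,0,0,0,0,0],[0,0,0,0,0,0]]]' 1 && python3 -m handwheel '[[[0,0,0,0,0,0],[0,0,0,0,0,0],[0,0,0,0,0,0],[0,0,0,0,0,0],[0,0,0,0,0,0],[0,0,0,0,0,0],[0,0,0,0,0,0],[0,0,0,0,0,0],[0,0,0,0,0,0],[0,0,0,0,0,0]]]' 0
```

```text
time: 3.65
tool_pos: [0.5706, -0.1945, 0.0806]
tool_rot: [-0.001, 0.599, 0.8, -0.0]
contact_force: [0.4, 0.1, -0.1]
gripper_width: 0.998
grasp_force: 0.0
time: 4.48
tool_pos: [0.5718, -0.1962, 0.0826]
tool_rot: [0.001, 0.6, 0.8, -0.0]
contact_force: [-2.2, 0.7, 5.4]
gripper_width: 0.265
grasp_force: 58.6
```

```bash
python3 -m handwheel '[[[-0.0096,-0.00277,0,0,0,0],[-0.0096,-0.00277,0,0,0,0],[-0.0096,-0.00277,0,0,0,0],[-0.0096,-0.00277,0,0,0,0],[-0.0096,-0.00277,0,0,0,0],[-0.0096,-0.00277,0,0,0,0],[0,0,0,0,0,0],[0,0,0,0,0,0]]]' 0
```

```text
time: 5.15
tool_pos: [0.5142, -0.2129, 0.0826]
tool_rot: [0.002, 0.6, 0.8, 0.001]
contact_force: [3.0, 2.5, 5.5]
gripper_width: 0.26
grasp_force: 59.5
```

```bash
python3 -m handwheel '[[[-0.0091,-0.0026,0,0,0,0],[-0.0091,-0.0026,0,0,0,0],[-0.0091,-0.0026,0,0,0,0],[-0.0091,-0.0026,0,0,0,0],[-0.0091,-0.0026,0,0,0,0],[-0.0091,-0.0026,0,0,0,0],[0,0,0,0,0,0],[0,0,0,0,0,0]]]' 0
python3 - <<'E'
from h import *
tool();im,P,ci=cloud("wrist");cv2.imwrite("pics/w2.png",im)
E
```

```text
time: 5.82
tool_pos: [0.4602, -0.2284, 0.0827]
tool_rot: [0.002, 0.6, 0.8, 0.001]
contact_force: [6.1, 2.5, 3.8]
gripper_width: 0.262
grasp_force: 59.7
t 5.8167 tcp [ 0.4602 -0.2284  0.0827] yaw 16.199111833163897 F [6.1069 2.4606 3.8145] w 0.26190052813424086 gf 59.66732740402222 z [ 0.0053 -0.0006 -1.    ]
```

View pics/w2.png

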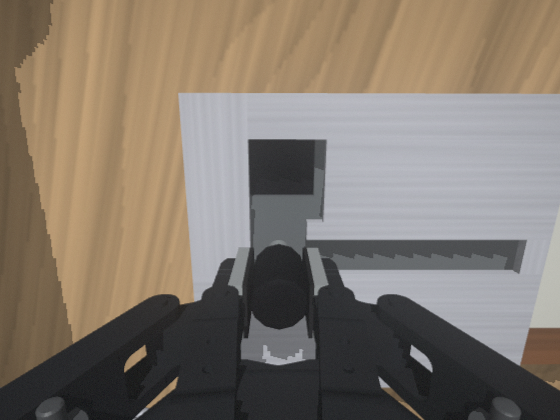

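The knob is gripped at (278,285) at the end of the slot, with the cross-passage above it, at x of about -16. Now sideways.

```bash
python3 -m handwheel '[[[-0.0018,0.0061,0,0,0,0],[-0.0018,0.0061,0,0,0,0],[-0.0018,0.0061,0,0,0,0],[-0.0018,0.0061,0,0,0,0],[-0.0018,0.0061,0,0,0,0],[-0.0018,0.0061,0,0,0,0],[0,0,0,0,0,0],[0,0,0,0,0,0]]]' 0
```

```text
time: 6.53
tool_pos: [0.4498, -0.1915, 0.0827]
tool_rot: [0.002, 0.6, 0.8, 0.001]
contact_force: [6.2, 2.1, 4.2]
gripper_width: 0.264
grasp_force: 59.9
```

```bash
python3 -m handwheel '[[[0.0035,0.001,0,0,0,0],[0.0035,0.001,0,0,0,0],[0.0035,0.001,0,0,0,0],[0.0025,0.0007,0,0,0,0],[0,0,0,0,0,0],[0,0,0,0,0,0]]]' 0
python3 - <<'E'
from h import *
tool();im,P,ci=cloud("wrist");cv2.imwrite("pics/w3.png",im)
E
```

```text
time: 7.03
tool_pos: [0.463, -0.1881, 0.0827]
tool_rot: [0.002, 0.6, 0.8, 0.001]
contact_force: [6.7, 3.3, 3.7]
gripper_width: 0.261
grasp_force: 59.9
t 7.0333 tcp [ 0.463  -0.1881  0.0827] yaw 16.238104116651744 F [6.6578 3.3242 3.6573] w 0.2605961492022345 gf 59.853002429008484 z [ 0.0055 -0.0007 -1.    ]
```

View pics/w3.png

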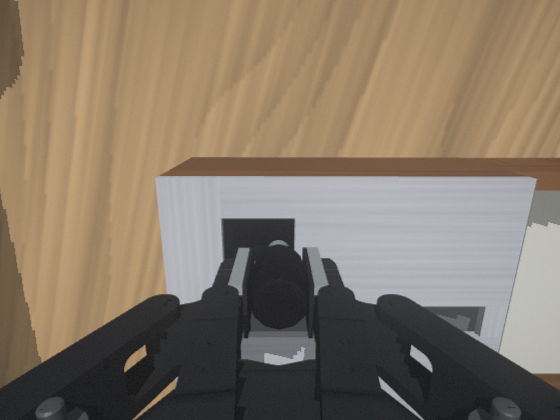

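The knob is at (278,285) inside the notch pocket, past the lip. I release and rise.

```bash
python3 -m handwheel '[[[0,0,0,0,0,0],[0,0,0,0,0,0],[0,0,0,0,0,0],[0,0,0,0,0,0],[0,0,0,0,0,0],[0,0,0,0,0,0],[0,0,0.03,0,0,0],[0,0,0.04,0,0,0],[0,0,0.04,0,0,0],[0,0,0.04,0,0,0],[0,0,0,0,0,0],[0,0,0,0,0,0]]]' 1
python3 - <<'E'
from h import *
tool();im,P,ci=cloud("wrist");cv2.imwrite("pics/w4.png",im)
z=P[...,2];r=np.hypot(P[...,0]-.465,P[...,1]+.188)<.05
rect(P,r&(z>.105)&(z<.125),"knob")
im,P,ci=cloud("top");print(pinpoint("top","tray")[:1]);z=P[...,2]
m=(abs(P[...,0]-.645)<.1)&(abs(P[...,1]+.175)<.12)&(z>.02)&(z<.04);rect(P,m,"tray floor")
u=np.mgrid[0:420,0:560][1];v=np.mgrid[0:420,0:560][0]
rect(P,(u>172)&(u<212)&(v>192)&(v<242)&(z>.025)&(z<.045),"bone")
E
```

```text
time: 8.08
tool_pos: [0.463, -0.1887, 0.2351]
tool_rot: [0.003, 0.6, 0.8, 0.0]
contact_force: [0.8, -0.2, -0.3]
gripper_width: 1.0
grasp_force: 0.0
t 8.0833 tcp [ 0.463  -0.1887  0.2351] yaw 16.257064279473624 F [ 0.7615 -0.1586 -0.3496] w 0.9999705043581406 gf 0.0 z [ 0.0059 -0.0036 -1.    ]
knob [267 185  28  28 611] ((465.66943359375, -188.22750854492188), (22.89606285095215, 22.55398178100586), 32.14936065673828) [ 0.4655 -0.1877  0.1103]
[{'position': [388.1, 137.0], 'conf': 0.96}]
tray floor [ 353  108   72   56 2679] ((653.205078125, -179.84869384765625), (94.57210540771484, 136.1094970703125), 16.02821159362793) [ 0.654  -0.1806  0.0303]
bone [182 199  22  37 495] ((465.42205810546875, 241.33380126953125), (77.43880462646484, 39.837745666503906), 8.66057300567627) [0.4649 0.2413 0.0326]
```

View pics/w4.png

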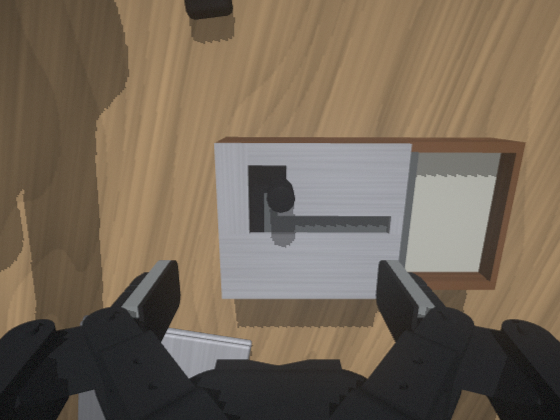

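The knob stays hooked in the notch at (280,195) and the tray is open at (450,220). Now to the bone.

```bash
python3 -m handwheel '[[[0,0.0268,0,0,0,5.16],[0,0.0268,0,0,0,5.16],[0,0.0268,0,0,0,5.16],[0,0.0268,0,0,0,5.16],[0,0.0268,0,0,0,5.16],[0,0.0268,0,0,0,5.16],[0,0.0268,0,0,0,5.16],[0,0.0268,0,0,0,5.16],[0,0.0268,0,0,0,5.16],[0,0.0268,0,0,0,5.16],[0,0.0268,0,0,0,5.16],[0,0.0268,0,0,0,5.16],[0,0.0268,0,0,0,5.16],[0,0.0268,0,0,0,5.16],[0,0.0268,-0.02,0,0,5.16],[0,0.0268,-0.03,0,0,5.16],[0,0,0,0,0,0],[0,0,0,0,0,0],[0,0,0,0,0,0]]]' 1
python3 - <<'E'
from h import *
tool();im,P,ci=cloud("wrist");cv2.imwrite("pics/w5.png",im)
z=P[...,2];r=np.hypot(P[...,0]-.465,P[...,1]-.24)<.06
rect(P,r&(z>.024)&(z<.045),"bone")
for q in pinpoint("wrist","bone")[:2]: print(q["conf"],q["position"],at_z(ci,q["position"],.015))
E
```

```text
time: 9.82
tool_pos: [0.4608, 0.2405, 0.1799]
tool_rot: [-0.001, -0.077, 0.997, -0.001]
contact_force: [0.2, 0.4, 0.4]
gripper_width: 1.002
grasp_force: 0.0
t 9.8167 tcp [0.4608 0.2405 0.1799] yaw 98.79263957512121 F [0.16   0.3689 0.3981] w 1.0017219852000105 gf 0.0 z [-0.0025 -0.0014 -1.    ]
bone [ 256  153   47   86 2715] ((465.3124694824219, 243.5724639892578), (79.0796127319336, 40.786739349365234), 9.922698020935059) [0.4634 0.2431 0.0315]
0.84 [233.1, 38.8] [0.3403 0.1848 0.015 ]
0.76 [285.0, 191.8] [0.4636 0.2487 0.015 ]
```

View pics/w5.png

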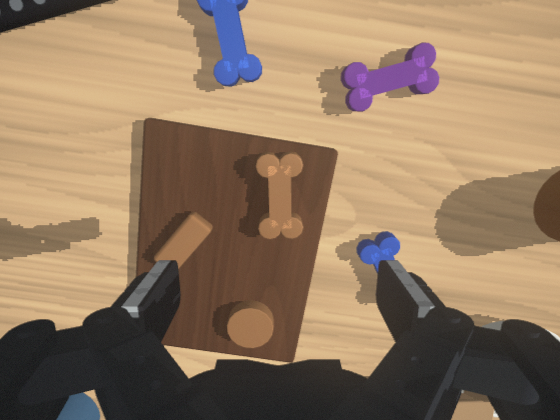

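The wrist view shows the wanted bone at (280,195) on the board, upright between the fingers. The bar biscuit at (182,240) and the round one at (250,325) stay clear of the finger paths, as do the blue and purple bones off the board.

```bash
python3 -m handwheel '[[[0.004,0.0025,-0.03,0,0,0.6],[0,0,-0.04,0,0,0],[0,0,-0.04,0,0,0],[0,0,-0.03,0,0,0],[0,0,-0.015,0,0,0],[0,0,-0.006,0,0,0],[0,0,0,0,0,0],[0,0,0,0,0,0]]]' 0.7 && python3 -m handwheel '[[[0,0,0,0,0,0],[0,0,0,0,0,0],[0,0,0,0,0,0],[0,0,0,0,0,0],[0,0,0,0,0,0],[0,0,0,0,0,0],[0,0,0,0,0,0],[0,0,0,0,0,0]]]' 0
```

```text
time: 10.58
tool_pos: [0.467, 0.2435, 0.022]
tool_rot: [0.001, -0.082, 0.997, 0.0]
contact_force: [0.9, 0.2, 1.1]
gripper_width: 0.699
grasp_force: 0.0
time: 11.25
tool_pos: [0.4668, 0.244, 0.0221]
tool_rot: [0.001, -0.082, 0.997, 0.0]
contact_force: [-1.3, -1.0, 6.8]
gripper_width: 0.216
grasp_force: 61.2
```

```bash
python3 -m handwheel '[[[0,0,0.02,0,0,0],[0,0,0.04,0,0,0],[0,0,0.04,0,0,0],[0,0,0.04,0,0,0],[0,0,0.03,0,0,0]]]' 0 && python3 -m handwheel '[[[0.0115,-0.0262,0,0,0,-5.2],[0.0115,-0.0262,0,0,0,-5.2],[0.0115,-0.0262,0,0,0,-5.2],[0.0115,-0.0262,0,0,0,-5.2],[0.0115,-0.0262,0,0,0,-5.2],[0.0115,-0.0262,0,0,0,-5.2],[0.0115,-0.0262,0,0,0,-5.2],[0.0115,-0.0262,0,0,0,-5.2],[0.0115,-0.0262,0,0,0,-5.2],[0.0115,-0.0262,0,0,0,-5.2],[0.0115,-0.0262,0,0,0,-5.2],[0.0115,-0.0262,0,0,0,-5.2],[0.0115,-0.0262,0,0,0,-5.2],[0.0115,-0.0262,0,0,0,-5.2],[0.0115,-0.0262,0,0,0,-5.2],[0.0115,-0.0262,0,0,0,-5.2],[0,0,0,0,0,0],[0,0,0,0,0,0],[0,0,0,0,0,0]]]' 0
python3 - <<'E'
from h import *
tool();im,P,ci=cloud("wrist");cv2.imwrite("pics/w6.png",im)
z=P[...,2]
m=(abs(P[...,0]-.65)<.1)&(abs(P[...,1]+.175)<.12)&(z>.02)&(z<.04);rect(P,m,"tray floor")
for q in pinpoint("wrist","tray")[:1]: print(q["conf"],q["position"],at_z(ci,q["position"],.03))
for q in pinpoint("wrist","bone")[:1]: print(q["conf"],q["position"])
E
```

```text
time: 11.67
tool_pos: [0.4661, 0.2439, 0.1941]
tool_rot: [0.002, -0.082, 0.997, 0.0]
contact_force: [0.2, -0.5, -0.0]
gripper_width: 0.213
grasp_force: 60.4
time: 13.25
tool_pos: [0.6491, -0.1752, 0.1898]
tool_rot: [-0.001, 0.6, 0.8, 0.0]
contact_force: [-0.2, 0.0, -0.4]
gripper_width: 0.214
grasp_force: 60.4
t 13.25 tcp [ 0.6491 -0.1752  0.1898] yaw 16.258053417515196 F [-0.1991  0.0045 -0.4212] w 0.21392624127311566 gf 60.36964774131775 z [-0.001   0.0008 -1.    ]
tray floor [  219   112   118   149 10192] ((648.1779174804688, -175.9975128173828), (102.22241973876953, 140.2039031982422), 16.086275100708008) [ 0.6423 -0.1529  0.0293]
0.56 [278.3, 187.7] [ 0.6491 -0.1732  0.03  ]
0.58 [282.7, 256.4]
```

View pics/w6.png

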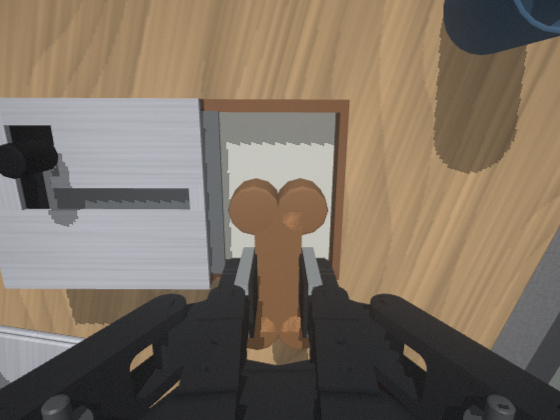

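The bone is held level at (280,265), lined up across the open tray at (280,190), and the knob is still hooked at (25,155). I lower it.

```bash
python3 -m handwheel '[[[0,0,-0.03,0,0,0],[0,0,-0.035,0,0,0],[0,0,-0.035,0,0,0],[0,0,-0.025,0,0,0],[0,0,-0.015,0,0,0],[0,0,-0.006,0,0,0],[0,0,0,0,0,0],[0,0,0,0,0,0]]]' 0
```

```text
time: 14.07
tool_pos: [0.6505, -0.1758, 0.046]
tool_rot: [0.001, 0.6, 0.8, 0.0]
contact_force: [0.4, 0.4, 0.4]
gripper_width: 0.212
grasp_force: 60.4
```

```bash
python3 -m handwheel '[[[0,0,-0.004,0,0,0],[0,0,-0.003,0,0,0],[0,0,-0.001,0,0,0],[0,0,0,0,0,0],[0,0,0,0,0,0]]]' 0
```

```text
time: 14.48
tool_pos: [0.6501, -0.1759, 0.0372]
tool_rot: [0.001, 0.6, 0.8, 0.0]
contact_force: [0.8, 0.1, 1.6]
gripper_width: 0.214
grasp_force: 60.5
```

Just touching, so I release with a partial opening (0.6 ≈ 51 mm) and rise.

```bash
python3 -m handwheel '[[[0,0,0,0,0,0],[0,0,0,0,0,0],[0,0,0,0,0,0],[0,0,0,0,0,0],[0,0,0,0,0,0],[0,0,0.015,0,0,0],[0,0,0.03,0,0,0],[0,0,0.04,0,0,0],[0,0,0.04,0,0,0],[0,0,0.04,0,0,0],[0,0,0.02,0,0,0],[0,0,0,0,0,0],[0,0,0,0,0,0]]]' 0.6
python3 - <<'E'
from h import *
tool();im,P,ci=cloud("wrist");cv2.imwrite("pics/w7.png",im);z=P[...,2]
rect(P,(np.hypot(P[...,0]-.65,P[...,1]+.175)<.055)&(z>.039)&(z<.056),"bone")
rect(P,(np.hypot(P[...,0]-.465,P[...,1]+.188)<.05)&(z>.105)&(z<.125),"knob")
E
```

```text
time: 15.57
tool_pos: [0.6505, -0.176, 0.225]
tool_rot: [0.003, 0.6, 0.8, 0.001]
contact_force: [0.5, 0.2, -0.1]
gripper_width: 0.6
grasp_force: 0.0
t 15.5667 tcp [ 0.6505 -0.176   0.225 ] yaw 16.21996172549098 F [ 0.4502  0.2495 -0.0622] w 0.6002647965842879 gf 0.0 z [ 0.005 -0.002 -1.   ]
bone [ 255  141   43   80 2311] ((648.969482421875, -173.90931701660156), (40.524497985839844, 79.16339111328125), 16.09678077697754) [ 0.6487 -0.1721  0.0465]
knob [ 26 137  34  31 823] ((466.3440246582031, -188.30349731445312), (23.349170684814453, 23.038070678710938), 2.9104771614074707) [ 0.4677 -0.1877  0.11  ]
```

View pics/w7.png

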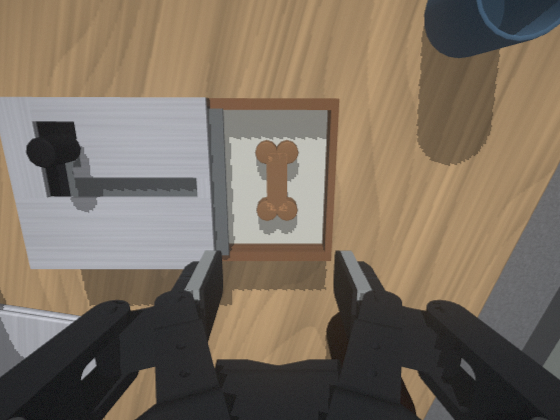

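The bone lies flat in the middle of the tray at (277,180), the knob is held in the notch at (50,150), and the gripper is clear of both.

```bash
python3 -c "from plant import *; print(job_done())"
```

```text
the job is handed in; nothing more can be done
None
```

The job is handed in: the shutter is hooked open in its notch and the bone biscuit lies flat across the middle of the tray, released, with the gripper clear, after about 15.6 s of the 53 s allowed.

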